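Fetch the sample jar from behind the reagent bottles

ROBOT

A 7-joint arm with a two-finger parallel gripper is mounted at the origin on the work surface. World frame = base frame: x ahead of the robot, y to its left, z up, the work surface at z = 0. Lengths are in m, angles in rad, forces in N, time in s.
With the tool pointing down it reaches from about 0.425 to 0.95 m from the base axis. Payload 4.7 kg.
Tool frame: the origin (TCP) lies at the very end of the fingers, on their centre line; the grasp point (between the pads) lies tcp_to_grasp behind it (tcp_to_grasp is the distance from the TCP to the grasp point, in m); z points along the fingers, y is the direction in which the jaws open and shut (so a half turn about z gives the same grasp; the last joint's range is limited). The gripper opens to 87 mm and grips with 3 to 60 N. Pads are 19 mm wide; open, the fingers measure 117 mm over their backs; the gripper's body (75 mm by 190 mm) begins 51 mm behind the grasp point.
Start: joints at [1.101, 0.469, -0.049, 1.532, 0.024, 1.141, -0.082], TCP at [0.288, -0.61, 0.202] pointing down, gripper open.
Joint ranges: [-2.59, 2.59], [-0.33, 1.99], [-1.39, 1.29], [0.1, 2.45], [-1.04, 4.18], [0.21, 1.99], [-2.66, 2.66]. Speed limits (rad/s): [2.57, 2.57, 3.14, 3.14, 3.14, 3.14, 3.14].

INTERFACE

Orientations are given as [roll, pitch, yaw] about the fixed x, y, z axes, in that order (R = Rz(yaw) Ry(pitch) Rx(roll)).
In Python, from cell import sense, camera, finish_job, tcp_to_grasp gives the robot as it stands. The module is installed in compiled form; this text tells all that it offers.
- The arm moves only by the tool carry_out, never from a script. Its argument "commands" is one flat list of numbers, 7 for each row, row after row: the shift along the tool's x, y, z normalised to -1 to 1, where 1 is 30 cm, then the turn, a rotation vector about the tool's x, y, z normalised to -1 to 1, where 1 is 360 degrees, then the gripper's target within -1 to 1 (shut at 1, half-way at 0, fully open at -1). A call has 1 to 8 rows; each row is the pose to reach, as a shift and turn from the pose commanded when the call began, along the tool's axes at that moment, turning the shorter way round; what a row does not reach only later rows make up. A row lasts 1/10 s, in which the tool goes at most 50 mm and 8.59 degrees, less where a joint would pass 70% of its speed; a pose out of reach is approached as far as the arm can. A call with a number of a shift or a turn outside -1 to 1 is refused whole. A call with a gripper value outside its range is refused whole. The fingers move at their own pace and stop on an object; "grip_force" is the grip in N (left out, the last holds). Time passes only in rows, so rows that repeat a pose let the fingers close. It gives the time, the measured TCP pose, the force and the opening at its end, in the units of the state.
- sense(): the state, without advancing time (a new reading comes with each control period).
- camera(name): name is "side" or "top" or "wrist"; returns a dict with "color" (480x640x3 uint8, blue, green, red), "fov_y" (degrees; the focal length in pixels is half the picture's height over the tangent of half this angle, whatever the lens; pixels are square), "cx", "cy" (the principal point, pixels), "R" (3x3) and "t" (3): a world point X has camera coordinates R X + t. Camera axes: x right, y down, z forward; pixel columns grow to the right and rows downward; lengths in m; the calibration is good to about 2 mm. A picture is of the moment at which its call begins. There is no depth.
- finish_job(): hands the job in, once; it reports no verdict.
The state is a dict: "clock": time; "qpos": joint angles; "joint_vel": joint speeds; "effort": joint torques, N m; "ee_pos": TCP position; "tcp_rot": TCP orientation; "force": force on the tool from outside, world axes, zero at the start; "torque": the same for the moment, N m; "finger_gap": finger opening in m.
Only numpy, scipy, OpenCV 4.12 (cv2) and the standard library are available. Lean on these libraries where they do the work, as an engineer would, in place of code of your own. Each camera call takes 0.05 s, during which the arm holds its last target. There are 200 camera calls.

TASK

The low sample jar is hemmed in by three tall vessels in the grey reagent caddy and is needed on the balance. First stand all three tall vessels (round bottle, square bottle, conical flask) in the empty steel side tray; then, while they all wait there, set the jar upright in the middle of the balance pan; then put each vessel back upright on the very pad of the caddy it came from. Tip nothing over, and leave the two small vials in the caddy where they stand.

Things in the scene. Friction and masses are not known exactly. Their poses are not given: they have to be found in the camera images.
- caddy: Grey plastic tray fixed on the bench, 180 x 220 mm (x, y), walls 5 mm thick, 16 mm high, inner floor 5 mm above its underside. Origin: centre of its underside; z up. Three flat black pads, 62 mm across, lie at (x, y) = (-34, 0), (30, 62) and (30, -62) mm in its frame, one tall vessel centred on each, in any order; the jar starts at (30, 0). Caddy, side tray and balance stand side by side in any order.
- side_tray: Empty shallow steel tray fixed on the bench, 180 x 180 mm, walls 5 mm thick and 16 mm high, inner floor 5 mm above its underside: the side area. Origin: centre of its underside; z up. The three vessels fit in a triangle, for instance at (-42, 45), (-42, -45) and (42, 0) mm in its frame.
- balance: White laboratory balance fixed on the bench, housing 210 x 170 x 45 mm high with a flat round steel pan 110 mm across whose top is 56 mm above the bench. Origin: on the bench, vertically below the centre of the pan; z up; the display is on the -x side.
- round_bottle: Tall round amber bottle, 142 mm high, body 50 mm in diameter up to 98 mm, narrowing to a neck; round blue screw cap 36 mm in diameter from 114 to 142 mm above its underside (lift it by the cap). Origin: centre of its underside; z up. About 0.3 kg.
- square_bottle: White bottle of square section 46 x 46 mm, 130 mm high, square up to 88 mm, then narrowing to a neck; round blue screw cap 34 mm in diameter from 102 to 130 mm above its underside (lift it by the cap). Origin: centre of its underside; z up; sides parallel to x and y. About 0.28 kg.
- flask: Conical clear glass flask, 120 mm high, 58 mm in diameter at the foot, narrowing to a 26 mm neck at 75 mm; round blue stopper cap 32 mm in diameter from 92 to 120 mm above its underside (lift it by the cap). Origin: centre of its underside; z up. About 0.22 kg.
- jar: Low closed round sample jar, white with a steel lid, 54 mm in diameter and 42 mm high, straight-sided. At the start its neighbours leave only about 4 to 9 mm on three sides. Origin: centre of its underside; z up. About 0.18 kg.
- vial_left: Small glass vial with white cap, 22 mm in diameter and 42 mm high, standing loose in the front left (-x, +y) corner of the caddy; not to be moved. Origin: centre of its underside.
- vial_right: The same kind of vial in the front right (-x, -y) corner of the caddy; not to be moved. Origin: centre of its underside.
Not all that is in view belongs to the job. Leave any yellow look-alike of the round_bottle alone.

How it is judged:
On the way, in this order (a step that is already met when the one before it is completed fails the run):
1. all three tall vessels stand upright and released in the side tray (x of round_bottle in the frame of side_tray between -0.08 and 0.08 m and y of round_bottle in the frame of side_tray between -0.08 and 0.08 m and z of each of round_bottle, square_bottle, flask in the frame of side_tray below 0.012 m and angle between each of round_bottle, square_bottle, flask's own z axis and vertical below 0.12 rad and linear speed of each of round_bottle, square_bottle, flask below 0.03 m/s and contact force between each of round_bottle, square_bottle, flask and the fingers below 0.3 N and x of square_bottle in the frame of side_tray between -0.08 and 0.08 m and y of square_bottle in the frame of side_tray between -0.08 and 0.08 m and x of flask in the frame of side_tray between -0.08 and 0.08 m and y of flask in the frame of side_tray between -0.08 and 0.08 m), for 0.2 s.
2. the jar stands released in the middle of the balance pan while the three vessels still stand in the side tray (all of step 1 and horizontal distance between jar and balance below 0.015 m and z of jar in the frame of balance between 0.05 and 0.061 m and angle between jar's own z axis and vertical below 0.1 rad and linear speed of jar below 0.03 m/s and contact force between jar and the fingers below 0.3 N), for 0.2 s.
At the end, for the whole second after the job is handed in: The jar stands upright on the balance pan within 15 mm of its centre, and the round bottle, square bottle and flask each stand upright in the caddy within 15 mm of where they stood at the start; all at rest and released (horizontal distance between jar and balance below 0.015 m and z of jar in the frame of balance between 0.05 and 0.061 m and angle between each of jar, round_bottle, square_bottle, flask's own z axis and vertical below 0.1 rad and linear speed of jar below 0.03 m/s and contact force between jar and the fingers below 0.3 N and distance of each of round_bottle, square_bottle, flask from where it was at the start of the episode below 0.015 m and linear speed of each of round_bottle, square_bottle, flask below 0.02 m/s and angular speed of each of round_bottle, square_bottle, flask below 0.2 rad/s); the robot touches nothing.
It fails at once if a vessel or the jar is tipped over (angle between any of round_bottle, square_bottle, flask, jar's own z axis and vertical above 0.7 rad).
It fails at once if a small vial is shifted by more than 15 mm or tipped over (distance of any of vial_left, vial_right from where it was at the start of the episode above 0.015 m or angle between any of vial_left, vial_right's own z axis and vertical above 0.6 rad).
It also fails if it takes over 136 s, if anything falls off the work surface, if the arm or the gripper's body presses on something with over 40 N, if the wrist force passes 120 N, or if a joint passes its speed limit or range.

## Working session

There is one attempt and no reset: what is moved stays moved. The work goes in short steps, Python scripts to look and compute and a tool call to move; the robot and the scene stay as the last step left them, time stands still between calls to the robot, and variables do not carry over. Pictures are saved under pics/ and viewed, about 12 in all and at most 16, crops included, and the job is handed in when it is done.

Besides the shell and the picture viewer there is one more tool, called by a JSON object that holds its "fn" and its "kwargs". carry_out: Moves the arm, as the interface text tells. Its arguments: {"type":"object","properties":{"commands":{"type":"array"},"grip_force":{"type":"number"}},"required":["commands"]}

```bash
mkdir -p pics; cat > h.py <<'E'
import numpy as np, cv2
from cell import sense, camera, finish_job, tcp_to_grasp
def snap(name,fn):
    c=camera(name); cv2.imwrite('pics/'+fn,c['color']); np.savez('pics/'+fn+'.npz',**{k:c[k] for k in('fov_y','cx','cy','R','t')}); return c
def ray(fn,u,v,z):
    c=np.load('pics/'+fn+'.npz'); f=240/np.tan(np.radians(c['fov_y'])/2)
    R=c['R'];o=-R.T@c['t'];d=R.T@np.array([(u-c['cx'])/f,(v-c['cy'])/f,1]);return o+d*(z-o[2])/d[2]
def proj(fn,X):
    c=np.load('pics/'+fn+'.npz'); f=240/np.tan(np.radians(c['fov_y'])/2)
    p=c['R']@np.array(X)+c['t'];return np.array([c['cx']+f*p[0]/p[2],c['cy']+f*p[1]/p[2]])
E
python3 - <<'E'
from h import *
for n in('top','side'):
    c=snap(n,n+'0.png'); print(n,c['fov_y'],c['cx'],c['cy'],-c['R'].T@c['t'],c['R'].round(3).tolist())
s=sense(); print(s, tcp_to_grasp)
E
```

```text
top 49.226956197064446 316.78024531352276 242.16121794966793 [0.26826415 0.02490524 1.07803217] [[0.009, -1.0, -0.015], [-0.983, -0.006, -0.183], [0.183, 0.017, -0.983]]
side 46.47874860859113 319.7763331964866 241.7915797113936 [0.01324148 0.75904548 0.92825617] [[-0.832, -0.554, 0.019], [-0.409, 0.59, -0.696], [0.375, -0.587, -0.718]]
{'clock': 0.1, 'qpos': array([ 1.10110658,  0.4693704 , -0.04861867,  1.53358156,  0.02412245,
        1.1410124 , -0.08230887]), 'joint_vel': array([-0.00028011, -0.00266034,  0.00022403, -0.00202782,  0.00132428,
        0.000589  ,  0.00088961]), 'effort': array([ 1.05487114e-03, -5.09171605e+01, -8.10275227e-02, -2.36828953e+01,
       -6.14744215e-02,  3.44507815e-02,  3.76170169e-05]), 'ee_pos': array([ 0.28775926, -0.60994297,  0.20109501]), 'tcp_rot': array([-3.13980900e+00,  7.26669175e-05,  4.40840652e-01]), 'force': array([ 0.20097257,  0.06868433, -0.7160973 ]), 'torque': array([-0.01615111, -0.05036934,  0.00548992]), 'finger_gap': 0.08713879348508205} 0.0187
```

View pics/top0.png

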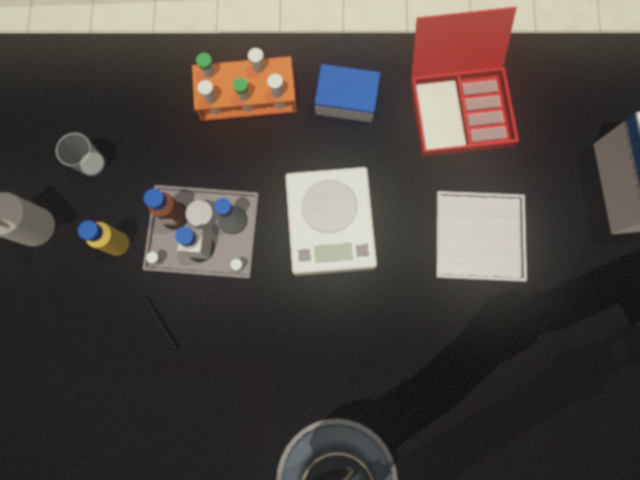

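View pics/side0.png

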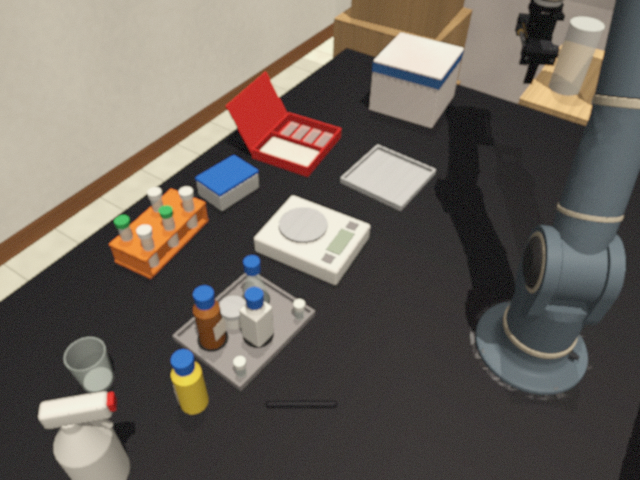

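The top view shows the caddy (columns 143–258), the balance (286–376) and the tray (436–527), left to right. The round bottle is at back left, the square bottle at the front pad and the flask at back right. The yellow look-alike is left of the caddy. I'll enlarge these next.

```bash
python3 - <<'E'
import cv2
a=cv2.imread('pics/top0.png')
cv2.imwrite('pics/c1.png',cv2.resize(a[175:290,135:270],None,fx=5,fy=5,interpolation=cv2.INTER_CUBIC))
cv2.imwrite('pics/c2.png',cv2.resize(a[160:290,275:535],None,fx=3,fy=3,interpolation=cv2.INTER_CUBIC))
b=cv2.imread('pics/side0.png')
cv2.imwrite('pics/c3.png',cv2.resize(b[245:390,165:325],None,fx=4,fy=4,interpolation=cv2.INTER_CUBIC))
E
```

```text
(no output)
```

View pics/c1.png

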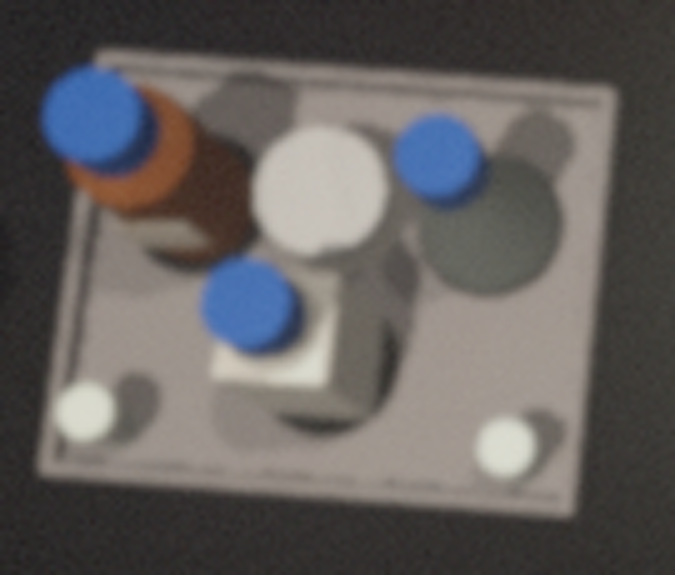

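View pics/c2.png

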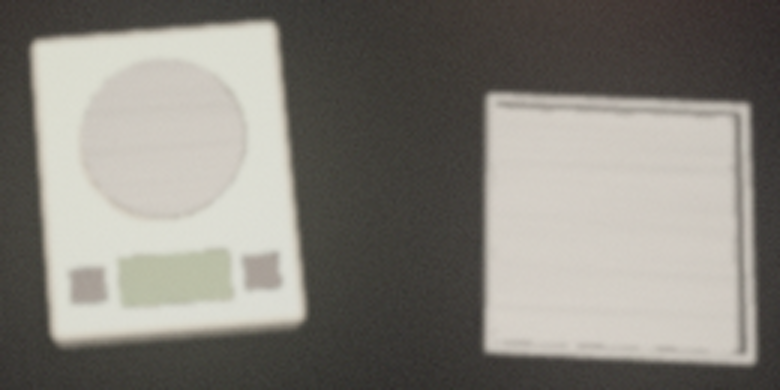

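View pics/c3.png

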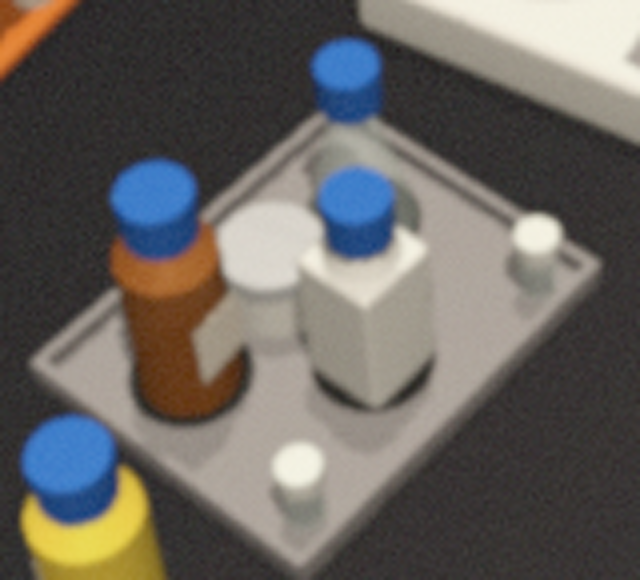

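The c1 crop shows the caddy's outer corners and the cap tops. The c2 crop shows the pan and tray. I'll turn these pixels into positions and check them against the known sizes.

```bash
cat > m.py <<'E'
from h import *
r=lambda u,v,z,s,ou,ov,fn='top0.png': ray(fn,(u+.5)/s-.5+ou,(v+.5)/s-.5+ov,z)
C=lambda u,v,z:r(u,v,z,5,135,175)
B=lambda u,v,z:r(u,v,z,3,275,160)
S=lambda u,v,z:r(u,v,z,4,165,245,'side0.png')
def rect(n,P):
    P=np.array(P)[:,:2]; print(n,P.round(4).tolist(),'edges',[round(float(np.linalg.norm(P[i]-P[i-3])),4) for i in range(4)],'ctr',P.mean(0).round(4),
     'xdir',[round(float(np.arctan2(*(P[i]-P[j])[::-1])),3) for i,j in((0,3),(1,2))],'ydir-90',[round(float(np.arctan2(*(P[i]-P[j])[::-1])-np.pi/2),3) for i,j in((0,1),(3,2))])
    x=(P[0]+P[1]-P[2]-P[3]); y=P[0]+P[3]-P[1]-P[2]; return P.mean(0),np.arctan2(x[1]-y[0],x[0]+y[1])
c,th=rect('caddy',[C(98,52,.016),C(617,88,.016),C(573,517,.016),C(40,475,.016)])
t,tt=rect('tray',[B(486,93,.016),B(749,103,.016),B(755,363,.016),B(485,353,.016)])
print('yaws',th,tt)
print('pan',B(163,138,.056),'dia',np.linalg.norm(B(80,138,.056)-B(247,138,.056)),np.linalg.norm(B(163,58,.056)-B(163,218,.056)))
w=lambda x,y:c+np.array([[np.cos(th),-np.sin(th)],[np.sin(th),np.cos(th)]])@[x,y]
for n,p,h,tc,sc in(('round',(30,62),.142,(94,112),(154,190)),('square',(-34,0),.130,(250,298),(357,197)),('flask',(30,-62),.120,(439,157),(347,66)),('jar',(30,0),.042,(320,190),(275,247))):
    print(n,'nominal',w(p[0]/1e3,p[1]/1e3).round(4),'top',C(*tc,h+.005)[:2].round(4),'side',S(*sc,h+.005)[:2].round(4))
for n,tc in(('vl',(85,411)),('vr',(506,447))): print(n,C(*tc,.047).round(4))
E
python3 m.py
```

```text
caddy [[0.587, 0.3881], [0.5724, 0.1676], [0.391, 0.1801], [0.4066, 0.4]] edges [0.221, 0.1818, 0.2204, 0.1808] ctr [0.4893 0.2839] xdir [-0.066, -0.069] ydir-90 [-0.066, -0.071]
tray [[0.5776, -0.2071], [0.5713, -0.389], [0.3899, -0.3816], [0.3953, -0.2005]] edges [0.1821, 0.1816, 0.1812, 0.1825] ctr [ 0.4835 -0.2945] xdir [-0.036, -0.041] ydir-90 [-0.035, -0.03]
yaws -0.0681595070800754 -0.035250239562965045
pan [0.53360712 0.01837329 0.056     ] dia 0.11187239015538641 0.11050574949221725
round nominal [0.5234 0.3438] top [0.5247 0.3432] side [0.5228 0.3428]
square nominal [0.4553 0.2863] top [0.4574 0.2848] side [0.4526 0.2877]
flask nominal [0.515 0.22 ] top [0.5139 0.2192] side [0.5124 0.221 ]
jar nominal [0.5192 0.2819] top [0.52  0.283] side [0.515  0.2829]
vl [0.4285 0.3728 0.047 ]
vr [0.4152 0.2033 0.047 ]
```

Edge lengths are within 2 mm of the given sizes, and the cap tops agree with the pad positions (top and side views). I'll keep the tool at yaw 0 throughout, so tool x = world x, tool y = −world y and tool z = down. First move: turn and head for the flask.

{"fn": "carry_out", "kwargs": {"commands": [0.685,-0.672,0,0,0,0.0702,-1,0.685,-0.672,0,0,0,0.0702,-1,0.685,-0.672,0,0,0,0.0702,-1,0.685,-0.672,0,0,0,0.0702,-1,0.685,-0.672,0,0,0,0.0702,-1,0.685,-0.672,0,0,0,0.0702,-1,0.685,-0.672,0,0,0,0.0702,-1,0.685,-0.672,0,0,0,0.0702,-1], "grip_force": 25}}

```text
clock: 0.9
ee_pos: [0.3881, -0.3398, 0.202]
tcp_rot: [3.141, 0.0, 0.002]
force: [-0.8, -0.2, 0.1]
finger_gap: 0.0871
```

{"fn": "carry_out", "kwargs": {"commands": [0.21,-0.933,0,0,0,0,-1,0.21,-0.933,0,0,0,0,-1,0.21,-0.933,0,0,0,0,-1,0.21,-0.933,0,0,0,0,-1,0.21,-0.933,0,0,0,0,-1,0.21,-0.933,0,0,0,0,-1,0.21,-0.933,0,0,0,0,-1]}}

```text
clock: 1.6
ee_pos: [0.4522, -0.0567, 0.2022]
tcp_rot: [-3.14, -0.001, 0.006]
force: [-0.4, -0.7, 1.0]
finger_gap: 0.0869
```

{"fn": "carry_out", "kwargs": {"commands": [0.21,-0.933,0,0,0,0,-1,0.21,-0.933,0,0,0,0,-1,0.21,-0.933,0,0,0,0,-1,0.21,-0.933,0,0,0,0,-1,0.21,-0.933,0,0,0,0,-1,0.21,-0.933,0,0,0,0,-1,0.21,-0.933,0,0,0,0,-1,0.21,-0.933,0,0,0,0,-1]}}

```text
clock: 2.4
ee_pos: [0.5149, 0.2176, 0.2012]
tcp_rot: [3.14, 0.001, -0.002]
force: [-0.0, -0.2, -1.6]
finger_gap: 0.0868
```

```bash
python3 - <<'E'
from h import *
print(sense()['ee_pos'],sense()['tcp_rot'])
c=snap('wrist','w1.png'); print(-c['R'].T@c['t'],c['R'].round(3).tolist(),c['fov_y'])
for p in((.5145,.2197,.125),(.5235,.3435,.147),(.4555,.2863,.135),(.5195,.2825,.047)): print(p,proj('w1.png',p))
E
```

```text
[0.51492759 0.21756037 0.20122818] [ 3.14020622e+00  1.06758645e-03 -2.01598334e-03]
[0.58834308 0.21754939 0.38205225] [[-0.002, -1.0, 0.001], [-0.965, 0.002, 0.264], [-0.264, -0.001, -0.965]] 69.29438293785785
(0.5145, 0.2197, 0.125) [316.07463544 244.92279009]
(0.5235, 0.3435, 0.147) [139.41774712 241.64834487]
(0.4555, 0.2863, 0.135) [231.67995198 320.67923664]
(0.5195, 0.2825, 0.047) [252.71849033 218.25912536]
```

View pics/w1.png

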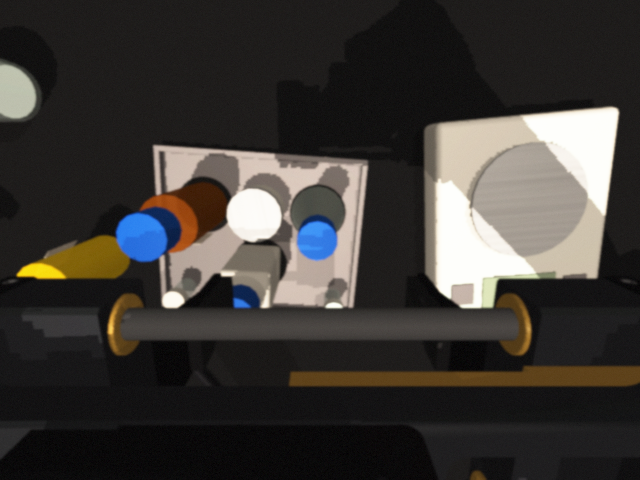

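The wrist view shows the flask cap at (317,239), centred between the fingers, and the round cap at (143,237). Both are within a few pixels of prediction, the offset being the visible cap side. Now I'll descend on the flask and grip it.

{"fn": "carry_out", "kwargs": {"commands": [0,0,0.1,0,0,0,-1,0,0,0.2,0,0,0,-1,0,0,0.28,0,0,0,-1,0,0,0.343,0,0,0,-1,0,0,0.343,0,0,0,-1,0,0,0.343,0,0,0,1,0,0,0.343,0,0,0,1,0,0,0.343,0,0,0,1], "grip_force": 25}}

```text
clock: 3.25
ee_pos: [0.515, 0.2192, 0.1005]
tcp_rot: [-3.141, -0.002, -0.001]
force: [-0.9, 0.3, -0.4]
finger_gap: 0.0705
```

{"fn": "carry_out", "kwargs": {"commands": [0,0,0,0,0,0,1,0,0,0,0,0,0,1,0,0,0,0,0,0,1,0,0,0,0,0,0,1]}}

```text
clock: 3.65
ee_pos: [0.514, 0.2194, 0.0992]
tcp_rot: [-3.142, -0.0, -0.0]
force: [-1.3, 0.6, 1.1]
finger_gap: 0.0387
```

{"fn": "carry_out", "kwargs": {"commands": [0,0,0,0,0,0,1,0,0,0,0,0,0,1,0,0,0,0,0,0,1,0,0,-0.04,0,0,0,1,0,0,-0.12,0,0,0,1,0,0,-0.22,0,0,0,1,0,0,-0.3,0,0,0,1,0,0,-0.333,0,0,0,1]}}

```text
clock: 4.45
ee_pos: [0.5151, 0.2202, 0.202]
tcp_rot: [-3.14, -0.004, -0.0]
force: [-0.1, -0.4, -1.8]
finger_gap: 0.0301
```

```bash
python3 - <<'E'
from h import *
s=sense();print(s['finger_gap'],s['force'],s['ee_pos'])
c=snap('side','s1.png')['color']; cv2.imwrite('pics/s1c.png',cv2.resize(c[180:420,150:450],None,fx=2,fy=2))
E
```

```text
0.030074352058707118 [-0.11537398 -0.37578112 -1.78349089] [0.5150854  0.22018129 0.20203173]
```

View pics/s1c.png

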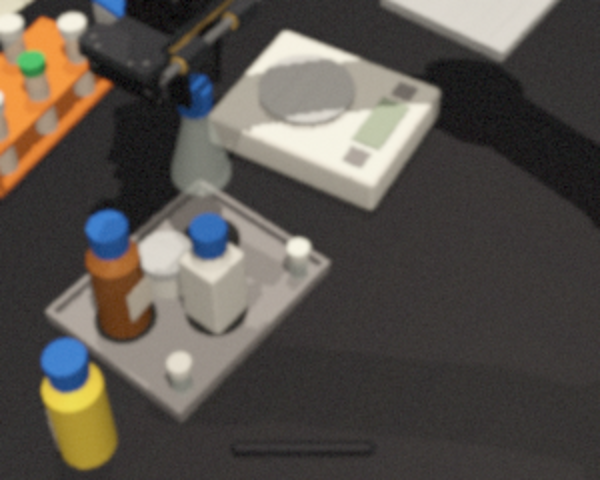

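The flask hangs upright in the jaws at crop (200,140), and the rest are undisturbed. I'll carry it to the tray.

{"fn": "carry_out", "kwargs": {"commands": [-0.01,0.06,0,0,0,0,1,-0.03,0.18,0,0,0,0,1,-0.05,0.32,0,0,0,0,1,-0.07,0.46,0,0,0,0,1,-0.09,0.6,0,0,0,0,1,-0.11,0.74,0,0,0,0,1,-0.125,0.86,0,0,0,0,1,-0.13,0.93,0,0,0,0,1]}}

```text
clock: 5.3
ee_pos: [0.473, -0.0633, 0.1978]
tcp_rot: [3.14, 0.003, -0.005]
force: [1.2, 0.7, -1.8]
finger_gap: 0.0305
```

{"fn": "carry_out", "kwargs": {"commands": [-0.01,0.06,0,0,0,0,1,-0.03,0.18,0,0,0,0,1,-0.05,0.32,0,0,0,0,1,-0.07,0.46,0,0,0,0,1,-0.09,0.6,0,0,0,0,1,-0.105,0.74,0,0,0,0,1,-0.115,0.86,0,0,0,0,1,-0.118,0.93,0,0,0,0,1]}}

```text
clock: 6.1
ee_pos: [0.4373, -0.342, 0.1976]
tcp_rot: [3.142, 0.003, -0.005]
force: [-0.6, 0.1, -2.2]
finger_gap: 0.0308
```

{"fn": "carry_out", "kwargs": {"commands": [0,0,0,0,0,0,1,0,0,0.08,0,0,0,1,0,0,0.18,0,0,0,1,0,0,0.26,0,0,0,1,0,0,0.31,0,0,0,1,0,0,0.33,0,0,0,1,0,0,0.333,0,0,0,1,0,0,0.333,0,0,0,1]}}

```text
clock: 6.9
ee_pos: [0.4399, -0.3368, 0.0996]
tcp_rot: [-3.14, 0.0, 0.001]
force: [-0.7, 1.7, 2.6]
finger_gap: 0.0306
```

The flask is resting on the tray (force +2.6 N). I'll release it and rise.

{"fn": "carry_out", "kwargs": {"commands": [0,0,0,0,0,0,-1,0,0,0,0,0,0,-1,0,0,0,0,0,0,-1,0,0,0,0,0,0,-1,0,0,0,0,0,0,-1,0,0,0,0,0,0,-1,0,0,-0.1,0,0,0,-1,0,0,-0.25,0,0,0,-1]}}

```text
clock: 7.7
ee_pos: [0.4375, -0.3375, 0.1724]
tcp_rot: [-3.138, 0.006, -0.0]
force: [0.4, -0.4, -0.5]
finger_gap: 0.0839
```

{"fn": "carry_out", "kwargs": {"commands": [0,0,-0.1,0,0,0,-1,0.01,-0.1,-0.1,0,0,0,-1,0.027,-0.9,-0.1,0,0,0,-1,0.027,-0.9,-0.1,0,0,0,-1,0.027,-0.9,-0.1,0,0,0,-1,0.027,-0.9,-0.1,0,0,0,-1,0.027,-0.9,-0.1,0,0,0,-1,0.027,-0.9,-0.1,0,0,0,-1]}}

```text
clock: 8.5
ee_pos: [0.4478, -0.0626, 0.2046]
tcp_rot: [-3.14, -0.001, 0.01]
force: [-0.2, 0.4, -0.7]
finger_gap: 0.0872
```

{"fn": "carry_out", "kwargs": {"commands": [0.026,-0.9,0,0,0,0,-1,0.026,-0.9,0,0,0,0,-1,0.026,-0.9,0,0,0,0,-1,0.026,-0.9,0,0,0,0,-1,0.026,-0.9,0,0,0,0,-1,0.026,-0.9,0,0,0,0,-1,0.026,-0.9,0,0,0,0,-1]}}

```text
clock: 9.2
ee_pos: [0.4553, 0.2047, 0.2043]
tcp_rot: [-3.14, -0.0, 0.006]
force: [-0.7, -0.7, -0.6]
finger_gap: 0.087
```

{"fn": "carry_out", "kwargs": {"commands": [0,-0.15,0,0,0,0,-1,0,-0.282,0,0,0,0,-1,0,-0.282,0,0,0,0,-1,0,-0.282,0,0,0,0,-1,0,-0.282,0.1,0,0,0,-1,0,-0.282,0.2,0,0,0,-1,0,-0.282,0.28,0,0,0,-1,0,-0.282,0.317,0,0,0,-1]}}

```text
clock: 10.0
ee_pos: [0.4554, 0.2819, 0.1068]
tcp_rot: [3.138, 0.003, -0.004]
force: [-0.7, -0.3, -1.2]
finger_gap: 0.0872
```

{"fn": "carry_out", "kwargs": {"commands": [0,0,0,0,0,0,-1,0,0,0,0,0,0,1,0,0,0,0,0,0,1,0,0,0,0,0,0,1,0,0,0,0,0,0,1,0,0,0,0,0,0,1,0,0,0,0,0,0,1,0,0,0,0,0,0,1]}}

```text
clock: 10.8
ee_pos: [0.4556, 0.286, 0.1091]
tcp_rot: [3.142, -0.0, -0.0]
force: [-0.1, -0.1, 0.4]
finger_gap: 0.0388
```

{"fn": "carry_out", "kwargs": {"commands": [0,0,0,0,0,0,1,0,0,0,0,0,0,1,0,0,-0.04,0,0,0,1,0,0,-0.12,0,0,0,1,0,0,-0.22,0,0,0,1,0,0,-0.3,0,0,0,1,0,0,-0.333,0,0,0,1]}}

```text
clock: 11.5
ee_pos: [0.4563, 0.2868, 0.2116]
tcp_rot: [-3.139, -0.003, -0.0]
force: [0.1, 0.3, -3.1]
finger_gap: 0.0324
```

Square bottle held. I'll carry it to the tray.

{"fn": "carry_out", "kwargs": {"commands": [0.01,0.06,0,0,0,0,1,0.03,0.18,0,0,0,0,1,0.05,0.32,0,0,0,0,1,0.07,0.47,0,0,0,0,1,0.09,0.62,0,0,0,0,1,0.1,0.77,0,0,0,0,1,0.115,0.9,0,0,0,0,1,0.117,0.97,0,0,0,0,1]}}

```text
clock: 12.3
ee_pos: [0.4898, -0.0096, 0.2081]
tcp_rot: [3.14, 0.002, -0.005]
force: [0.2, -0.2, -3.3]
finger_gap: 0.0327
```

{"fn": "carry_out", "kwargs": {"commands": [0.01,0.06,0,0,0,0,1,0.03,0.18,0,0,0,0,1,0.05,0.32,0,0,0,0,1,0.07,0.47,0,0,0,0,1,0.09,0.62,0,0,0,0,1,0.1,0.77,0,0,0,0,1,0.115,0.9,0,0,0,0,1,0.117,0.97,0,0,0,0,1]}}

```text
clock: 13.1
ee_pos: [0.5242, -0.3006, 0.2077]
tcp_rot: [3.141, 0.002, -0.005]
force: [-0.5, 0.4, -3.6]
finger_gap: 0.0327
```

{"fn": "carry_out", "kwargs": {"commands": [0,0,0,0,0,0,1,0,0,0.08,0,0,0,1,0,0,0.18,0,0,0,1,0,0,0.26,0,0,0,1,0,0,0.31,0,0,0,1,0,0,0.33,0,0,0,1,0,0,0.333,0,0,0,1,0,0,0.333,0,0,0,1]}}

```text
clock: 13.9
ee_pos: [0.5262, -0.2961, 0.1098]
tcp_rot: [3.141, -0.001, 0.0]
force: [0.6, -0.4, -3.5]
finger_gap: 0.0326
```

{"fn": "carry_out", "kwargs": {"commands": [0,0,0,0,0,0,1,0,0,0.003,0,0,0,1,0,0,0.006,0,0,0,1]}}

```text
clock: 14.2
ee_pos: [0.5265, -0.2966, 0.109]
tcp_rot: [3.14, -0.002, -0.001]
force: [-1.6, 1.5, 9.2]
finger_gap: 0.0327
```

{"fn": "carry_out", "kwargs": {"commands": [0,0,0,0,0,0,-1,0,0,0,0,0,0,-1,0,0,0,0,0,0,-1,0,0,0,0,0,0,-1,0,0,0,0,0,0,-1,0,0,0,0,0,0,-1,0,0,-0.1,0,0,0,-1,0,0,-0.25,0,0,0,-1]}}

```text
clock: 15.0
ee_pos: [0.5235, -0.2952, 0.1801]
tcp_rot: [-3.138, 0.006, -0.0]
force: [0.7, -1.2, 0.4]
finger_gap: 0.0846
```

{"fn": "carry_out", "kwargs": {"commands": [0,0,-0.1,0,0,0,-1,0,-0.1,-0.1,0,0,0,-1,0,-0.95,-0.1,0,0,0,-1,0,-0.95,-0.1,0,0,0,-1,0,-0.95,-0.1,0,0,0,-1,0,-0.95,-0.1,0,0,0,-1,0,-0.95,-0.1,0,0,0,-1,0,-0.95,-0.1,0,0,0,-1]}}

```text
clock: 15.8
ee_pos: [0.5253, -0.0028, 0.2129]
tcp_rot: [-3.138, -0.001, 0.012]
force: [0.1, -0.5, 0.2]
finger_gap: 0.0873
```

{"fn": "carry_out", "kwargs": {"commands": [-0.007,-0.95,0,0,0,0,-1,-0.007,-0.95,0,0,0,0,-1,-0.007,-0.95,0,0,0,0,-1,-0.007,-0.95,0,0,0,0,-1,-0.007,-0.95,0,0,0,0,-1,-0.007,-0.95,0,0,0,0,-1,-0.007,-0.95,0,0,0,0,-1]}}

```text
clock: 16.5
ee_pos: [0.5218, 0.2804, 0.2123]
tcp_rot: [-3.137, 0.001, 0.009]
force: [-0.6, 0.3, 0.3]
finger_gap: 0.0869
```

```bash
python3 - <<'E'
from h import *
print(sense()['ee_pos'])
snap('top','top1.png')
a=cv2.imread('pics/top1.png'); l=a[170:290,135:270]; r=a[170:290,425:540]
cv2.imwrite('pics/t1c.png',cv2.resize(np.hstack([l,r]),None,fx=3.2,fy=3.2,interpolation=cv2.INTER_CUBIC))
E
```

```text
[0.5218061 0.2804358 0.2123474]
```

View pics/t1c.png

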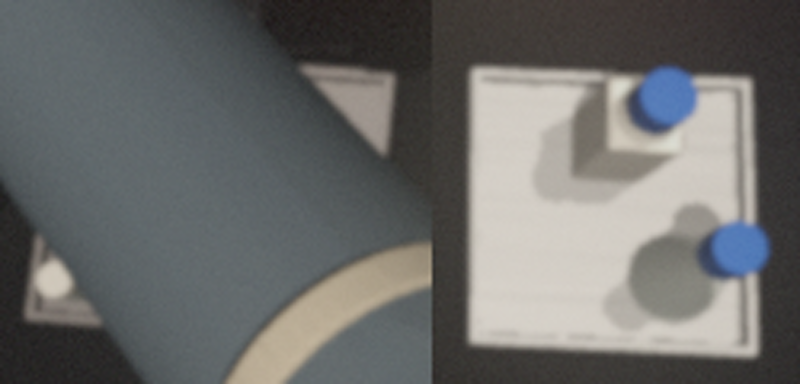

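The square bottle and the flask both stand upright in the tray, at crop (640,130) and (690,270). Next is the round bottle.

{"fn": "carry_out", "kwargs": {"commands": [0,-0.12,0,0,0,0,-1,0,-0.231,0,0,0,0,-1,0,-0.231,0,0,0,0,-1,0,-0.231,0,0,0,0,-1,0,-0.231,0.1,0,0,0,-1,0,-0.231,0.2,0,0,0,-1,0,-0.231,0.27,0,0,0,-1,0,-0.231,0.307,0,0,0,-1]}}

```text
clock: 17.35
ee_pos: [0.5239, 0.3392, 0.1179]
tcp_rot: [3.138, 0.002, -0.004]
force: [0.0, -0.8, -0.4]
finger_gap: 0.087
```

{"fn": "carry_out", "kwargs": {"commands": [0,0,0,0,0,0,-1,0,0,0,0,0,0,1,0,0,0,0,0,0,1,0,0,0,0,0,0,1,0,0,0,0,0,0,1,0,0,0,0,0,0,1,0,0,0,0,0,0,1,0,0,0,0,0,0,1]}}

```text
clock: 18.15
ee_pos: [0.5236, 0.3432, 0.1201]
tcp_rot: [3.142, -0.0, -0.0]
force: [0.2, 0.0, -0.2]
finger_gap: 0.0391
```

{"fn": "carry_out", "kwargs": {"commands": [0,0,0,0,0,0,1,0,0,0,0,0,0,1,0,0,-0.04,0,0,0,1,0,0,-0.12,0,0,0,1,0,0,-0.22,0,0,0,1,0,0,-0.3,0,0,0,1,0,0,-0.333,0,0,0,1]}}

```text
clock: 18.85
ee_pos: [0.5245, 0.3443, 0.2232]
tcp_rot: [-3.139, -0.004, -0.0]
force: [0.1, 0.1, -1.3]
finger_gap: 0.0352
```

{"fn": "carry_out", "kwargs": {"commands": [-0.01,0.06,0,0,0,0,1,-0.03,0.18,0,0,0,0,1,-0.05,0.33,0,0,0,0,1,-0.07,0.48,0,0,0,0,1,-0.09,0.64,0,0,0,0,1,-0.11,0.79,0,0,0,0,1,-0.13,0.92,0,0,0,0,1,-0.134,0.986,0,0,0,0,1]}}

```text
clock: 19.65
ee_pos: [0.4804, 0.0413, 0.2182]
tcp_rot: [3.138, 0.005, -0.007]
force: [1.0, -0.2, -3.3]
finger_gap: 0.0346
```

{"fn": "carry_out", "kwargs": {"commands": [-0.01,0.06,0,0,0,0,1,-0.03,0.18,0,0,0,0,1,-0.05,0.33,0,0,0,0,1,-0.07,0.48,0,0,0,0,1,-0.09,0.64,0,0,0,0,1,-0.11,0.79,0,0,0,0,1,-0.13,0.92,0,0,0,0,1,-0.134,0.986,0,0,0,0,1]}}

```text
clock: 20.45
ee_pos: [0.4389, -0.253, 0.2183]
tcp_rot: [3.141, 0.004, -0.007]
force: [0.9, 0.1, -1.9]
finger_gap: 0.0349
```

{"fn": "carry_out", "kwargs": {"commands": [0,0,0,0,0,0,1,0,0,0.08,0,0,0,1,0,0,0.18,0,0,0,1,0,0,0.26,0,0,0,1,0,0,0.31,0,0,0,1,0,0,0.33,0,0,0,1,0,0,0.336,0,0,0,1,0,0,0.338,0,0,0,1]}}

```text
clock: 21.25
ee_pos: [0.4439, -0.2471, 0.1204]
tcp_rot: [-3.141, -0.002, 0.001]
force: [-2.3, 2.2, 12.1]
finger_gap: 0.0349
```

{"fn": "carry_out", "kwargs": {"commands": [0,0,0,0,0,0,-1,0,0,0,0,0,0,-1,0,0,0,0,0,0,-1,0,0,0,0,0,0,-1,0,0,0,0,0,0,-1,0,0,0,0,0,0,-1,0,0,-0.1,0,0,0,-1,0,0,-0.25,0,0,0,-1]}}

```text
clock: 22.05
ee_pos: [0.4411, -0.2475, 0.192]
tcp_rot: [-3.138, 0.006, -0.0]
force: [0.8, -1.8, 0.2]
finger_gap: 0.0849
```

{"fn": "carry_out", "kwargs": {"commands": [0,0,-0.08,0,0,0,-1,0,-0.1,-0.08,0,0,0,-1,0.126,-0.884,-0.08,0,0,0,-1,0.126,-0.884,-0.08,0,0,0,-1,0.126,-0.884,-0.08,0,0,0,-1,0.126,-0.884,-0.08,0,0,0,-1,0.126,-0.884,-0.08,0,0,0,-1,0.126,-0.884,-0.08,0,0,0,-1]}}

```text
clock: 22.85
ee_pos: [0.4813, 0.0233, 0.218]
tcp_rot: [-3.139, -0.001, 0.01]
force: [0.3, -1.1, -0.1]
finger_gap: 0.0871
```

```bash
python3 - <<'E'
from h import *
print(sense()['ee_pos'])
a=snap('top','top2.png')['color']; l=a[170:290,135:270]; r=a[170:290,425:540]
cv2.imwrite('pics/t2c.png',cv2.resize(np.hstack([l,r]),None,fx=3.2,fy=3.2,interpolation=cv2.INTER_CUBIC))
E
```

```text
[0.48131685 0.02331909 0.2180313 ]
```

View pics/t2c.png

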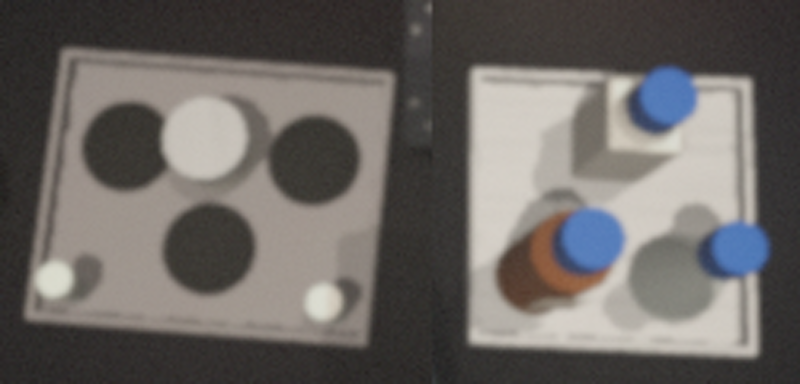

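All three vessels stand in the tray. The bare pads at crop (126,146), (314,160) and (209,249) give a check on the home positions.

```bash
python3 - <<'E'
from h import *
for u,v,z in((126,146,.006),(209,249,.006),(314,160,.006),(204,139,.047)): print(ray('top2.png',(u+.5)/3.2-.5+135,(v+.5)/3.2-.5+170,z).round(4))
E
```

```text
[0.5239 0.345  0.006 ]
[0.4553 0.2866 0.006 ]
[0.5151 0.2203 0.006 ]
[0.5189 0.2833 0.047 ]
```

{"fn": "carry_out", "kwargs": {"commands": [0.12,-0.88,0.1,0,0,0,-1,0.12,-0.88,0.1,0,0,0,-1,0.12,-0.88,0.1,0,0,0,-1,0.12,-0.88,0.1,0,0,0,-1,0.12,-0.88,0.1,0,0,0,-1,0.12,-0.88,0.1,0,0,0,-1,0.12,-0.88,0.1,0,0,0,-1,0.12,-0.88,0.1,0,0,0,-1]}}

```text
clock: 23.7
ee_pos: [0.5176, 0.2785, 0.187]
tcp_rot: [3.139, 0.001, -0.002]
force: [-0.4, -0.7, -0.1]
finger_gap: 0.0872
```

{"fn": "carry_out", "kwargs": {"commands": [0.007,-0.006,0.1,0,0,0,-1,0.007,-0.006,0.22,0,0,0,-1,0.007,-0.006,0.35,0,0,0,-1,0.007,-0.006,0.45,0,0,0,-1,0.007,-0.006,0.53,0,0,0,-1,0.007,-0.006,0.57,0,0,0,-1,0.007,-0.006,0.58,0,0,0,-1,0.007,-0.006,0.58,0,0,0,-1]}}

```text
clock: 24.5
ee_pos: [0.52, 0.2817, 0.0143]
tcp_rot: [3.141, -0.001, -0.002]
force: [0.4, 0.3, 0.0]
finger_gap: 0.0871
```

{"fn": "carry_out", "kwargs": {"commands": [0,0,0,0,0,0,1,0,0,0,0,0,0,1,0,0,0,0,0,0,1,0,0,0,0,0,0,1,0,0,0,0,0,0,1,0,0,0,0,0,0,1,0,0,0,0,0,0,1,0,0,0,0,0,0,1]}}

```text
clock: 25.3
ee_pos: [0.5192, 0.2824, 0.0139]
tcp_rot: [3.141, -0.0, -0.0]
force: [-0.4, -1.2, 3.1]
finger_gap: 0.0533
```

{"fn": "carry_out", "kwargs": {"commands": [0,0,-0.04,0,0,0,1,0,0,-0.12,0,0,0,1,0,0,-0.24,0,0,0,1,0,0,-0.36,0,0,0,1,0,0,-0.46,0,0,0,1,0,0,-0.5,0,0,0,1,0,0,-0.5,0,0,0,1]}}

```text
clock: 26.0
ee_pos: [0.5199, 0.2832, 0.1653]
tcp_rot: [-3.14, -0.003, -0.0]
force: [0.2, -0.3, -2.9]
finger_gap: 0.0531
```

{"fn": "carry_out", "kwargs": {"commands": [0.003,0.06,0,0,0,0,1,0.01,0.18,0,0,0,0,1,0.02,0.32,0,0,0,0,1,0.03,0.46,0,0,0,0,1,0.04,0.6,0,0,0,0,1,0.045,0.74,0,0,0,0,1,0.048,0.84,0,0,0,0,1,0.048,0.882,0,0,0,0,1]}}

```text
clock: 26.8
ee_pos: [0.5319, 0.0135, 0.1612]
tcp_rot: [3.14, 0.004, -0.006]
force: [1.4, 0.5, -2.8]
finger_gap: 0.0536
```

{"fn": "carry_out", "kwargs": {"commands": [0,0,0,0,0,0,1,0,0,0,0,0,0,1,0,0,0.08,0,0,0,1,0,0,0.17,0,0,0,1,0,0,0.25,0,0,0,1,0,0,0.3,0,0,0,1,0,0,0.32,0,0,0,1,0,0,0.327,0,0,0,1]}}

```text
clock: 27.6
ee_pos: [0.5332, 0.02, 0.065]
tcp_rot: [-3.141, 0.001, 0.003]
force: [-0.5, -0.4, -1.5]
finger_gap: 0.0532
```

{"fn": "carry_out", "kwargs": {"commands": [0,0,0,0,0,0,1,0,0,0.002,0,0,0,1,0,0,0.004,0,0,0,1]}}

```text
clock: 27.9
ee_pos: [0.5342, 0.0182, 0.0652]
tcp_rot: [-3.142, -0.002, -0.0]
force: [-0.6, 0.3, -2.6]
finger_gap: 0.0538
```

{"fn": "carry_out", "kwargs": {"commands": [0,0,0.002,0,0,0,1,0,0,0.004,0,0,0,1,0,0,0.004,0,0,0,1]}}

```text
clock: 28.2
ee_pos: [0.5341, 0.0181, 0.0648]
tcp_rot: [3.141, -0.002, -0.0]
force: [-3.0, -0.1, 7.7]
finger_gap: 0.0529
```

{"fn": "carry_out", "kwargs": {"commands": [0,0,0,0,0,0,-1,0,0,0,0,0,0,-1,0,0,0,0,0,0,-1,0,0,0,0,0,0,-1,0,0,0,0,0,0,-1,0,0,-0.08,0,0,0,-1,0,0,-0.24,0,0,0,-1,0,0,-0.4,0,0,0,-1]}}

```text
clock: 29.0
ee_pos: [0.5326, 0.018, 0.1838]
tcp_rot: [-3.141, 0.002, -0.0]
force: [1.2, -0.9, 0.9]
finger_gap: 0.0868
```

{"fn": "carry_out", "kwargs": {"commands": [0,0,-0.1,0,0,0,-1,-0.15,0.44,-0.1,0,0,0,-1,-0.301,0.887,-0.1,0,0,0,-1,-0.301,0.887,-0.1,0,0,0,-1,-0.301,0.887,-0.1,0,0,0,-1,-0.301,0.887,-0.1,0,0,0,-1,-0.301,0.887,-0.1,0,0,0,-1,-0.301,0.887,-0.1,0,0,0,-1]}}

```text
clock: 29.8
ee_pos: [0.4406, -0.2535, 0.2129]
tcp_rot: [3.14, 0.001, -0.01]
force: [1.1, 0.5, -0.5]
finger_gap: 0.0871
```

```bash
python3 - <<'E'
from h import *
print(sense()['ee_pos'])
a=snap('top','top3.png')['color']; s=snap('side','s3.png')['color']; l=a[165:280,280:385]; r=s[180:295,245:385]
cv2.imwrite('pics/t3c.png',cv2.resize(np.hstack([l,r]),None,fx=3.2,fy=3.2,interpolation=cv2.INTER_CUBIC))
E
```

```text
[ 0.44055225 -0.25350952  0.21287044]
```

View pics/t3c.png

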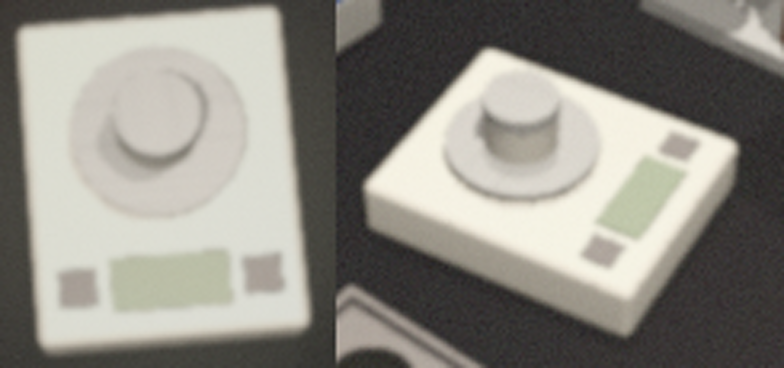

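```bash
python3 - <<'E'
from h import *
g=lambda u,v,z: ray('top3.png',(u+.5)/3.2-.5+280,(v+.5)/3.2-.5+165,z).round(4)
k=lambda u,v,z: ray('s3.png',(u-336+.5)/3.2-.5+245,(v+.5)/3.2-.5+180,z).round(4)
print(g(157,112,.098),g(159,131,.056),k(521,98,.098),k(521,122+25,.056))
E
```

```text
[0.5347 0.0192 0.098 ] [0.5338 0.0177 0.056 ] [0.531 0.022 0.098] [0.5283 0.0261 0.056 ]
```

The top view puts the jar within about 2 mm of the pan centre, and it stands upright. Now the returns, starting with the round bottle.

{"fn": "carry_out", "kwargs": {"commands": [0,0,0,0,0,0,-1,0,0,0,0,0,0,-1,0,0,0.08,0,0,0,-1,0,0,0.17,0,0,0,-1,0,0,0.25,0,0,0,-1,0,0,0.31,0,0,0,-1,0,0,0.31,0,0,0,-1,0,0,0.31,0,0,0,1]}}

```text
clock: 30.7
ee_pos: [0.4438, -0.2474, 0.1205]
tcp_rot: [-3.141, -0.0, 0.001]
force: [0.1, -0.8, 0.2]
finger_gap: 0.0841
```

{"fn": "carry_out", "kwargs": {"commands": [0,0,0,0,0,0,1,0,0,0,0,0,0,1,0,0,0,0,0,0,1,0,0,0,0,0,0,1,0,0,0,0,0,0,1,0,0,0,0,0,0,1,0,0,0,0,0,0,1,0,0,0,0,0,0,1]}}

```text
clock: 31.5
ee_pos: [0.4432, -0.248, 0.1202]
tcp_rot: [-3.141, -0.0, -0.0]
force: [-0.3, -0.1, 0.3]
finger_gap: 0.0346
```

{"fn": "carry_out", "kwargs": {"commands": [0,0,0,0,0,0,1,0,0,-0.04,0,0,0,1,0,0,-0.12,0,0,0,1,0,0,-0.22,0,0,0,1,0,0,-0.34,0,0,0,1,0,0,-0.43,0,0,0,1,0,0,-0.47,0,0,0,1]}}

```text
clock: 32.2
ee_pos: [0.4441, -0.2486, 0.2643]
tcp_rot: [3.139, -0.004, -0.0]
force: [-0.5, -0.5, -2.0]
finger_gap: 0.0348
```

{"fn": "carry_out", "kwargs": {"commands": [0.01,-0.06,0,0,0,0,1,0.03,-0.18,0,0,0,0,1,0.05,-0.33,0,0,0,0,1,0.07,-0.48,0,0,0,0,1,0.09,-0.64,0,0,0,0,1,0.11,-0.79,0,0,0,0,1,0.13,-0.92,0,0,0,0,1,0.134,-0.985,0,0,0,0,1]}}

```text
clock: 33.0
ee_pos: [0.4827, 0.0518, 0.2606]
tcp_rot: [-3.14, 0.001, 0.005]
force: [-0.1, -0.4, -2.2]
finger_gap: 0.0345
```

{"fn": "carry_out", "kwargs": {"commands": [0.01,-0.06,0,0,0,0,1,0.03,-0.18,0,0,0,0,1,0.05,-0.33,0,0,0,0,1,0.07,-0.48,0,0,0,0,1,0.09,-0.64,0,0,0,0,1,0.11,-0.79,0,0,0,0,1,0.13,-0.92,0,0,0,0,1,0.134,-0.985,0,0,0,0,1]}}

```text
clock: 33.8
ee_pos: [0.5224, 0.3467, 0.2597]
tcp_rot: [-3.14, 0.003, 0.004]
force: [0.0, -0.4, -2.1]
finger_gap: 0.0349
```

{"fn": "carry_out", "kwargs": {"commands": [0,0,0,0,0,0,1,0,0,0.08,0,0,0,1,0,0,0.2,0,0,0,1,0,0,0.32,0,0,0,1,0,0,0.41,0,0,0,1,0,0,0.45,0,0,0,1,0,0,0.465,0,0,0,1,0,0,0.468,0,0,0,1]}}

```text
clock: 34.6
ee_pos: [0.5243, 0.3427, 0.1213]
tcp_rot: [-3.141, -0.001, -0.001]
force: [-0.3, -0.0, -2.5]
finger_gap: 0.0346
```

{"fn": "carry_out", "kwargs": {"commands": [0,0,0,0,0,0,1,0,0,0.003,0,0,0,1,0,0,0.006,0,0,0,1]}}

```text
clock: 34.9
ee_pos: [0.5244, 0.3435, 0.1202]
tcp_rot: [-3.14, -0.002, -0.0]
force: [0.5, -0.1, 4.7]
finger_gap: 0.0344
```

{"fn": "carry_out", "kwargs": {"commands": [0,0,0,0,0,0,-1,0,0,0,0,0,0,-1,0,0,0,0,0,0,-1,0,0,0,0,0,0,-1,0,0,0,0,0,0,-1,0,0,0,0,0,0,-1,0,0,-0.1,0,0,0,-1,0,0,-0.25,0,0,0,-1]}}

```text
clock: 35.7
ee_pos: [0.5222, 0.3412, 0.1918]
tcp_rot: [3.138, 0.006, -0.0]
force: [0.1, -0.0, 0.1]
finger_gap: 0.0848
```

{"fn": "carry_out", "kwargs": {"commands": [0,0,-0.08,0,0,0,-1,0,0.1,-0.08,0,0,0,-1,0,0.95,-0.08,0,0,0,-1,0,0.95,-0.08,0,0,0,-1,0,0.95,-0.08,0,0,0,-1,0,0.95,-0.08,0,0,0,-1,0,0.95,-0.08,0,0,0,-1,0,0.95,-0.08,0,0,0,-1]}}

```text
clock: 36.5
ee_pos: [0.5237, 0.0494, 0.2175]
tcp_rot: [3.137, 0.001, -0.012]
force: [-0.3, -0.3, 0.8]
finger_gap: 0.0874
```

{"fn": "carry_out", "kwargs": {"commands": [0.007,0.95,0,0,0,0,-1,0.007,0.95,0,0,0,0,-1,0.007,0.95,0,0,0,0,-1,0.007,0.95,0,0,0,0,-1,0.007,0.95,0,0,0,0,-1,0.007,0.95,0,0,0,0,-1,0.007,0.95,0,0,0,0,-1]}}

```text
clock: 37.2
ee_pos: [0.5245, -0.2338, 0.2174]
tcp_rot: [3.139, 0.001, -0.01]
force: [-0.6, 0.2, 1.1]
finger_gap: 0.087
```

{"fn": "carry_out", "kwargs": {"commands": [0,0.12,0,0,0,0,-1,0,0.231,0,0,0,0,-1,0,0.231,0,0,0,0,-1,0,0.231,0.05,0,0,0,-1,0,0.231,0.15,0,0,0,-1,0,0.231,0.25,0,0,0,-1,0,0.231,0.33,0,0,0,-1,0,0.231,0.363,0,0,0,-1]}}

```text
clock: 38.0
ee_pos: [0.5241, -0.2931, 0.1057]
tcp_rot: [-3.138, 0.005, 0.003]
force: [-0.9, -0.5, -0.3]
finger_gap: 0.0866
```

{"fn": "carry_out", "kwargs": {"commands": [0,0,0,0,0,0,-1,0,0,0,0,0,0,1,0,0,0,0,0,0,1,0,0,0,0,0,0,1,0,0,0,0,0,0,1,0,0,0,0,0,0,1,0,0,0,0,0,0,1,0,0,0,0,0,0,1]}}

```text
clock: 38.8
ee_pos: [0.5256, -0.2965, 0.1091]
tcp_rot: [3.141, -0.0, -0.0]
force: [-0.3, 0.1, 0.1]
finger_gap: 0.0391
```

{"fn": "carry_out", "kwargs": {"commands": [0,0,0,0,0,0,1,0,0,0,0,0,0,1,0,0,-0.04,0,0,0,1,0,0,-0.12,0,0,0,1,0,0,-0.24,0,0,0,1,0,0,-0.36,0,0,0,1,0,0,-0.45,0,0,0,1,0,0,-0.47,0,0,0,1]}}

```text
clock: 39.6
ee_pos: [0.5273, -0.2968, 0.254]
tcp_rot: [3.139, -0.006, -0.0]
force: [0.6, 0.0, -3.4]
finger_gap: 0.0327
```

{"fn": "carry_out", "kwargs": {"commands": [-0.01,-0.06,0,0,0,0,1,-0.03,-0.18,0,0,0,0,1,-0.05,-0.32,0,0,0,0,1,-0.07,-0.47,0,0,0,0,1,-0.09,-0.62,0,0,0,0,1,-0.1,-0.77,0,0,0,0,1,-0.115,-0.9,0,0,0,0,1,-0.117,-0.97,0,0,0,0,1]}}

```text
clock: 40.4
ee_pos: [0.4875, -0.0001, 0.2483]
tcp_rot: [-3.14, 0.004, 0.006]
force: [-0.7, -0.6, -2.7]
finger_gap: 0.0325
```

{"fn": "carry_out", "kwargs": {"commands": [-0.01,-0.06,0,0,0,0,1,-0.03,-0.18,0,0,0,0,1,-0.05,-0.32,0,0,0,0,1,-0.07,-0.47,0,0,0,0,1,-0.09,-0.62,0,0,0,0,1,-0.1,-0.77,0,0,0,0,1,-0.115,-0.9,0,0,0,0,1,-0.117,-0.97,0,0,0,0,1]}}

```text
clock: 41.2
ee_pos: [0.4516, 0.2896, 0.2483]
tcp_rot: [-3.141, 0.004, 0.006]
force: [-1.0, 0.3, -3.4]
finger_gap: 0.0326
```

{"fn": "carry_out", "kwargs": {"commands": [0,0,0,0,0,0,1,0,0,0.08,0,0,0,1,0,0,0.2,0,0,0,1,0,0,0.32,0,0,0,1,0,0,0.41,0,0,0,1,0,0,0.45,0,0,0,1,0,0,0.465,0,0,0,1,0,0,0.468,0,0,0,1]}}

```text
clock: 42.0
ee_pos: [0.4557, 0.2855, 0.1101]
tcp_rot: [3.142, -0.001, -0.001]
force: [-0.3, 0.0, -3.1]
finger_gap: 0.0324
```

{"fn": "carry_out", "kwargs": {"commands": [0,0,0,0,0,0,1,0,0,0.003,0,0,0,1,0,0,0.005,0,0,0,1]}}

```text
clock: 42.3
ee_pos: [0.4559, 0.2861, 0.1092]
tcp_rot: [-3.141, -0.001, -0.0]
force: [-1.8, -1.3, 4.1]
finger_gap: 0.0329
```

{"fn": "carry_out", "kwargs": {"commands": [0,0,0,0,0,0,-1,0,0,0,0,0,0,-1,0,0,0,0,0,0,-1,0,0,0,0,0,0,-1,0,0,0,0,0,0,-1,0,0,0,0,0,0,-1,0,0,-0.1,0,0,0,-1,0,0,-0.25,0,0,0,-1]}}

```text
clock: 43.1
ee_pos: [0.4539, 0.2842, 0.1816]
tcp_rot: [3.139, 0.006, 0.0]
force: [0.1, 0.0, -0.9]
finger_gap: 0.0844
```

{"fn": "carry_out", "kwargs": {"commands": [0,0,-0.1,0,0,0,-1,0,0.1,-0.1,0,0,0,-1,0,0.95,-0.1,0,0,0,-1,0,0.95,-0.1,0,0,0,-1,0,0.95,-0.1,0,0,0,-1,0,0.95,-0.1,0,0,0,-1,0,0.95,-0.1,0,0,0,-1,0,0.95,-0.1,0,0,0,-1]}}

```text
clock: 43.9
ee_pos: [0.455, -0.0065, 0.2128]
tcp_rot: [3.138, 0.001, -0.012]
force: [0.3, -0.3, 0.1]
finger_gap: 0.0869
```

{"fn": "carry_out", "kwargs": {"commands": [-0.053,0.95,0,0,0,0,-1,-0.053,0.95,0,0,0,0,-1,-0.053,0.95,0,0,0,0,-1,-0.053,0.95,0,0,0,0,-1,-0.053,0.95,0,0,0,0,-1,-0.053,0.95,0,0,0,0,-1,-0.053,0.95,0,0,0,0,-1]}}

```text
clock: 44.6
ee_pos: [0.4383, -0.2899, 0.2127]
tcp_rot: [3.14, 0.0, -0.009]
force: [0.0, 0.8, -0.3]
finger_gap: 0.0868
```

{"fn": "carry_out", "kwargs": {"commands": [0,0.1,0,0,0,0,-1,0,0.181,0,0,0,0,-1,0,0.181,0,0,0,0,-1,0,0.181,0.05,0,0,0,-1,0,0.181,0.16,0,0,0,-1,0,0.181,0.27,0,0,0,-1,0,0.181,0.35,0,0,0,-1,0,0.181,0.38,0,0,0,-1]}}

```text
clock: 45.4
ee_pos: [0.4387, -0.3356, 0.0968]
tcp_rot: [-3.138, 0.003, 0.002]
force: [-0.5, -0.1, -0.7]
finger_gap: 0.087
```

{"fn": "carry_out", "kwargs": {"commands": [0,0,0,0,0,0,-1,0,0,0,0,0,0,1,0,0,0,0,0,0,1,0,0,0,0,0,0,1,0,0,0,0,0,0,1,0,0,0,0,0,0,1,0,0,0,0,0,0,1,0,0,0,0,0,0,1]}}

```text
clock: 46.2
ee_pos: [0.4395, -0.3387, 0.0992]
tcp_rot: [3.142, -0.0, -0.0]
force: [-0.2, 0.2, 0.5]
finger_gap: 0.0391
```

{"fn": "carry_out", "kwargs": {"commands": [0,0,0,0,0,0,1,0,0,0,0,0,0,1,0,0,-0.04,0,0,0,1,0,0,-0.12,0,0,0,1,0,0,-0.24,0,0,0,1,0,0,-0.36,0,0,0,1,0,0,-0.45,0,0,0,1,0,0,-0.47,0,0,0,1]}}

```text
clock: 47.0
ee_pos: [0.4411, -0.3397, 0.2442]
tcp_rot: [3.137, -0.006, -0.0]
force: [0.2, -0.0, -2.6]
finger_gap: 0.0306
```

{"fn": "carry_out", "kwargs": {"commands": [0.01,-0.06,0,0,0,0,1,0.03,-0.18,0,0,0,0,1,0.05,-0.32,0,0,0,0,1,0.07,-0.46,0,0,0,0,1,0.09,-0.6,0,0,0,0,1,0.11,-0.74,0,0,0,0,1,0.12,-0.86,0,0,0,0,1,0.124,-0.93,0,0,0,0,1]}}

```text
clock: 47.8
ee_pos: [0.475, -0.0547, 0.2384]
tcp_rot: [-3.14, 0.004, 0.006]
force: [0.2, -0.0, -2.6]
finger_gap: 0.0306
```

{"fn": "carry_out", "kwargs": {"commands": [0.01,-0.06,0,0,0,0,1,0.03,-0.18,0,0,0,0,1,0.05,-0.32,0,0,0,0,1,0.07,-0.46,0,0,0,0,1,0.09,-0.6,0,0,0,0,1,0.11,-0.74,0,0,0,0,1,0.12,-0.86,0,0,0,0,1,0.124,-0.93,0,0,0,0,1]}}

```text
clock: 48.6
ee_pos: [0.5112, 0.2236, 0.2381]
tcp_rot: [-3.141, 0.004, 0.005]
force: [0.3, 0.1, -1.8]
finger_gap: 0.0308
```

{"fn": "carry_out", "kwargs": {"commands": [0,0,0,0,0,0,1,0,0,0.08,0,0,0,1,0,0,0.2,0,0,0,1,0,0,0.32,0,0,0,1,0,0,0.41,0,0,0,1,0,0,0.45,0,0,0,1,0,0,0.465,0,0,0,1,0,0,0.468,0,0,0,1]}}

```text
clock: 49.4
ee_pos: [0.5141, 0.2195, 0.1001]
tcp_rot: [-3.141, -0.0, -0.0]
force: [-0.8, 0.2, -2.7]
finger_gap: 0.0303
```

{"fn": "carry_out", "kwargs": {"commands": [0,0,0,0,0,0,1,0,0,0.003,0,0,0,1,0,0,0.005,0,0,0,1]}}

```text
clock: 49.7
ee_pos: [0.5146, 0.2196, 0.0991]
tcp_rot: [-3.141, -0.002, -0.0]
force: [-0.2, 1.1, 2.2]
finger_gap: 0.0307
```

Contact. I'll release, rise, move clear and check.

{"fn": "carry_out", "kwargs": {"commands": [0,0,0,0,0,0,-1,0,0,0,0,0,0,-1,0,0,0,0,0,0,-1,0,0,0,0,0,0,-1,0,0,0,0,0,0,-1,0,0,0,0,0,0,-1,0,0,-0.1,0,0,0,-1,0,0,-0.25,0,0,0,-1]}}

```text
clock: 50.5
ee_pos: [0.5122, 0.2181, 0.1716]
tcp_rot: [3.139, 0.006, -0.0]
force: [0.2, 0.7, 0.7]
finger_gap: 0.0837
```

{"fn": "carry_out", "kwargs": {"commands": [0,0,-0.2,0,0,0,-1,0,0.1,-0.2,0,0,0,-1,-0.1,0.95,-0.2,0,0,0,-1,-0.1,0.95,-0.2,0,0,0,-1,-0.1,0.95,-0.2,0,0,0,-1,-0.1,0.95,-0.2,0,0,0,-1,-0.1,0.95,-0.2,0,0,0,-1,-0.1,0.95,-0.2,0,0,0,-1]}}

```text
clock: 51.3
ee_pos: [0.4826, -0.0731, 0.2329]
tcp_rot: [3.138, 0.001, -0.012]
force: [0.1, -0.8, 0.6]
finger_gap: 0.0867
```

{"fn": "carry_out", "kwargs": {"commands": [-0.1,0.95,0,0,0,0,-1,-0.1,0.95,0,0,0,0,-1,-0.1,0.95,0,0,0,0,-1,-0.1,0.95,0,0,0,0,-1,-0.1,0.95,0,0,0,0,-1,-0.1,0.95,0,0,0,0,-1,-0.1,0.95,0,0,0,0,-1,-0.1,0.95,0,0,0,0,-1]}}

```text
clock: 52.1
ee_pos: [0.4539, -0.3505, 0.2328]
tcp_rot: [-3.14, 0.0, -0.001]
force: [0.3, 1.0, 0.4]
finger_gap: 0.0869
```

```bash
python3 - <<'E'
from h import *
s=sense();print(s['ee_pos'],s['force'])
a=snap('top','top4.png')['color']; b=cv2.imread('pics/top0.png')
f=lambda i:i[165:290,135:385]
cv2.imwrite('pics/t4c.png',cv2.resize(np.vstack([f(a),f(b)]),None,fx=2.4,fy=2.4,interpolation=cv2.INTER_CUBIC))
for n,i in(('now',a),('start',b)):
    j=i[175:275,135:262].astype(int); m=((j[...,0]>120)&(j[...,0]-j[...,2]>60)).astype('uint8')
    st=cv2.connectedComponentsWithStats(m); print(n,[(k[0]+[135,175]).round(1).tolist() if 0 else ((k+[135,175]).round(1).tolist(),int(q[4])) for k,q in zip(st[3][1:],st[2][1:]) if q[4]>30])
E
```

```text
[ 0.45394781 -0.35053034  0.23282584] [0.32155591 0.96078504 0.43485831]
now [([151.6, 198.9], 290), ([220.5, 206.2], 201), ([183.8, 235.5], 243)]
start [([152.9, 197.6], 287), ([222.0, 206.0], 213), ([183.9, 235.3], 246)]
```

View pics/t4c.png

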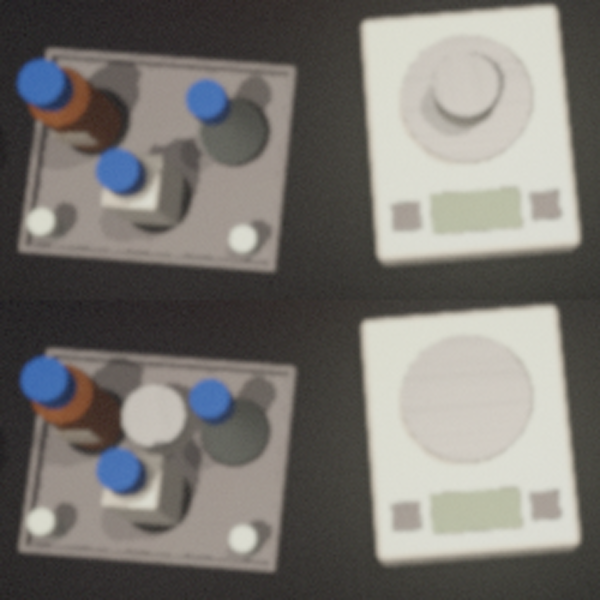

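The caps are within 2 px (about 3 mm) of where they started. The vials look unmoved, the jar is in the middle of the pan, and the arm is clear. Handing in.

```bash
python3 -c "
from cell import finish_job; print(finish_job())"
```

```text
the job is handed in; nothing more can be done
None
```

I moved the flask, square bottle and round bottle to the steel side tray and set the jar on the balance pan. Then I put each vessel back on its own pad and handed the job in at about 52 s of the 136 s allowed.

- **Vessels:** in the last top view all three stand upright in the caddy. Their caps are within 2 pixels (about 3 mm) of where they were at the start.
- **Jar:** it stands upright on the pan, about 2 mm from the centre in the top view taken after I placed it. The side view was less consistent. It put the jar about 5 mm from the pan centre, and its absolute positions were a few millimetres off the top view's. Both are inside the 15 mm limit, and the last picture still shows the jar in the middle.
- **Vials and look-alike:** by eye, both vials look unmoved. I never moved the yellow bottle, but it was outside the last cropped picture.
- **Robot:** gripper open and clear of everything. The largest wrist force I saw was about 12 N.

No check failed, and the hand-in gave no verdict.

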